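Press-test the lids of cooled jam jars and set the unsealed one back

ROBOT

A 7-joint arm with a two-finger parallel gripper is mounted at the origin on a cart in front of the work surface, level with it; the furniture and walls round the work are solid. World frame = base frame: x ahead of the robot, y to its left, z up, the work surface at z = 0. Lengths are in mm, angles in rad, forces in N, time in s.
With the tool pointing down it reaches from about 425 to 875 mm from the base axis. Payload 8.4 kg.
Tool frame: the origin (TCP) lies at the centre of the arm's flange, where the gripper is bolted on; the fingertips stand 173 mm ahead of it and the grasp point (between the pads) lies 155 mm ahead of it; z points along the fingers, y is the direction in which the jaws open and shut (so a half turn about z gives the same grasp; the last joint's range is limited). The gripper opens to 85 mm and grips with 20 to 120 N. Pads are 22 mm wide; open, the fingers measure 114 mm over their backs; the gripper's body (76 mm by 85 mm) begins 54 mm behind the grasp point. The pads swing forward as they close: fully open they stand 13 mm farther back than shut.
Start: joints at [1.006, 0.333, 0.04, 1.465, -0.013, 1.343, -0.059], TCP at [291.916, -580.739, 404.708] pointing down, gripper open.
Joint ranges: [-2.58, 2.58], [-0.38, 2.09], [-1.3, 1.39], [0.25, 2.4], [-1.5, 4.64], [0.08, 2.09], [-2.65, 2.65]. Speed limits (rad/s): [2.22, 2.22, 2.79, 2.79, 3.14, 3.14, 3.14].

INTERFACE

Orientations are given as a rotation vector (axis times angle).
In Python, from plant import * gives the robot as it stands.
- The arm moves only by the tool servo_tool, never from a script. Its argument "plan" is a list of rows, each an object with "hand": the gripper's target within -1 to 1 (fully open at 1, half-way at 0, shut at -1); "delta_pos": the shift along the tool's x, y, z normalised to -1 to 1, where 1 is 20 cm, a list of three; "rotation": the turn, a rotation vector about the tool's x, y, z normalised to -1 to 1, where 1 is 45 degrees, a list of three. A call has exactly 10 rows; each row is the pose to reach, as a shift and turn from the pose commanded when the call began, along the tool's axes at that moment; what a row does not reach only later rows make up. A row lasts 1/10 s, in which the tool goes at most 50 mm and 8.59 degrees, less where a joint would pass 70% of its speed; a pose out of reach is approached as far as the arm can. A call with a number of a shift or a turn outside -1 to 1 is refused whole. A call with a gripper value outside its range is refused whole. The fingers move at their own pace and stop on an object; "newtons" is the grip in N (left out, the last holds). Time passes only in rows, so rows that repeat a pose let the fingers close, or fill a call up. It gives the time, the measured TCP pose, the force and the opening at its end, in the units of the state.
- observe(): the state, without advancing time (a new reading comes with each control period).
- get_image(name): name is "scene" or "top" or "wrist"; returns the picture (480x640x3 uint8, red, green, blue); there is no depth.
- camera_model(name): a dict with "vfov" (degrees; the focal length in pixels is half the picture's height over the tangent of half this angle, whatever the lens; pixels are square), "cx", "cy" (the principal point, pixels), "R" (3x3) and "t" (3): a world point X has camera coordinates R X + t. Camera axes: x right, y down, z forward; pixel columns grow to the right and rows downward; lengths in mm; the calibration is good to about 2 mm. A picture is of the moment at which its call begins: read the wrist's pose just before it. camera_model takes no time and is no camera call; for the wrist camera it gives the pose at the moment of the call.
- sign_off(): hands the job in, once; it reports no verdict.
The state is a dict: "clock": time; "joint_pos": joint angles; "joint_velocities": joint speeds; "joint_efforts": joint torques, N m; "ee_pos": TCP position; "tcp_rot": TCP orientation; "wrist_force": force on the tool from outside, world axes, zero at the start; "ft_torque": the same for the moment, N m; "width": finger opening in mm.
Only numpy, scipy, OpenCV 4.12 (cv2) and the standard library are available. Lean on these libraries where they do the work, as an engineer would, in place of code of your own. Each camera call takes 0.05 s, during which the arm holds its last target.

TASK

The jam jars on the board have cooled: check their seals in the order they were filled, from left to right as you stand, by pressing the button in the middle of each lid lightly with a fingertip. One jar has lost its vacuum, so its button stands up and gives easily under the finger; once all three are checked, slide that jar, upright on the board, straight out of the row until all of it is on the empty back half. Leave the sealed jars where they are, pick no jar up and disturb nothing else.

Things in the scene. Friction and masses are not known exactly. Their poses are not given: they have to be found in the camera images.
- board: fixed wooden board, 200 mm (its x, to the back) by 310 mm (its y, to the left), 20 mm thick; origin under its centre. Jars stand at x about -38 mm, y about 105, 0, -105 mm (gaps 45 mm); the back half is empty. Cartons 0.3 m high stand close behind its right end (come round on the robot's side); a wall cabinet hangs 0.54 m up behind its left end
- jar_a: glass jar of red jam with green lid, 60 mm across, 85 mm tall, about 0.26 kg, loose, upright in the front row on the board; origin at the centre of its underside. Its place in the row differs each time; the jars look alike but for the unsealed one's button. Slides if pushed in its lower half, may tip if pushed near the lid
- lid_a (a point): centre of the top face of the lid of jar_a (85 mm above the jar's underside, fixed to the jar); the round button, 30 mm across, stands 1.7 mm proud of this point if it is drawn down, 5.2 mm if it has sprung up
- button_a (a joint): travel in m of the button in the lid of jar_a: 0 untouched, grows as pressed, springs back. Sealed: firm, about 4.5 N per mm, 1.2 mm at most. Unsealed: stands 3.5 mm higher, gives easily, about 0.7 N per mm, bottoms at 3.5 mm with 2.5 N. A press of 3 N is plenty for either
- jar_b: glass jar of red jam with green lid, 60 mm across, 85 mm tall, about 0.26 kg, loose, upright in the front row on the board; origin at the centre of its underside. Its place in the row differs each time; the jars look alike but for the unsealed one's button. Slides if pushed in its lower half, may tip if pushed near the lid
- lid_b (a point): centre of the top face of the lid of jar_b (85 mm above the jar's underside, fixed to the jar); the round button, 30 mm across, stands 1.7 mm proud of this point if it is drawn down, 5.2 mm if it has sprung up
- button_b (a joint): travel in m of the button in the lid of jar_b: 0 untouched, grows as pressed, springs back. Sealed: firm, about 4.5 N per mm, 1.2 mm at most. Unsealed: stands 3.5 mm higher, gives easily, about 0.7 N per mm, bottoms at 3.5 mm with 2.5 N. A press of 3 N is plenty for either
- jar_c: glass jar of red jam with green lid, 60 mm across, 85 mm tall, about 0.26 kg, loose, upright in the front row on the board; origin at the centre of its underside. Its place in the row differs each time; the jars look alike but for the unsealed one's button. Slides if pushed in its lower half, may tip if pushed near the lid
- lid_c (a point): centre of the top face of the lid of jar_c (85 mm above the jar's underside, fixed to the jar); the round button, 30 mm across, stands 1.7 mm proud of this point if it is drawn down, 5.2 mm if it has sprung up
- button_c (a joint): travel in m of the button in the lid of jar_c: 0 untouched, grows as pressed, springs back. Sealed: firm, about 4.5 N per mm, 1.2 mm at most. Unsealed: stands 3.5 mm higher, gives easily, about 0.7 N per mm, bottoms at 3.5 mm with 2.5 N. A press of 3 N is plenty for either
- bowl: steel mixing bowl, 170 mm across and 72 mm tall, left of the board; bystander; origin at the centre of its underside
- spoon: wooden spoon, 310 mm long, lying to the right of the board; bystander; origin under its middle, its length along its x
- pen: slim pen, 145 mm long, lying in front of the board at the left; bystander; origin under its middle
Not all that is in view belongs to the job. Leave any purple or yellow look-alike of the jar_a alone.

How it is judged:
By the outcome, as a careful person would: the job done as asked, in the order asked, and still so for the second after the job is handed in, with the robot touching nothing.
It also fails if it takes over 59 s, if anything falls off the work surface, if the arm or the gripper's body presses on something with over 40 N, if the wrist force passes 120 N, or if a joint passes its speed limit or range.

## Working session

There is one attempt and no reset: what is moved stays moved. The work goes in short steps, Python scripts to look and compute and a tool call to move; the robot and the scene stay as the last step left them, time stands still between calls to the robot, and variables do not carry over. Pictures are saved under pics/ and viewed, and the job is handed in when it is done.

Besides the shell and the picture viewer there is one more tool, called as a command line: name --argument value ..., lists and objects as JSON in quotes. servo_tool: Moves the arm, as the interface text tells. Scaled input: -1 to 1 covers 20 cm each way for a shift and 45 degrees each way for a turn. Its arguments: {"type":"object","properties":{"plan":{"type":"array","items":{"type":"object","properties":{"hand":{"type":"number"},"delta_pos":{"type":"array","items":{"type":"number","minimum":-1,"maximum":1}},"rotation":{"type":"array","items":{"type":"number","minimum":-1,"maximum":1}}}}},"newtons":{"type":"number"}},"required":["plan"]}

```bash
mkdir -p pics; ls; python3 - <<'E'
from plant import *
import cv2
print(observe())
for n in ["scene","top","wrist"]:
    m=camera_model(n);print(n,m)
    cv2.imwrite(f"pics/{n}0.png",get_image(n)[:,:,::-1])
E
```

```text
pics
{'clock': 0.0, 'joint_pos': array([ 1.00580807,  0.33393891,  0.03988137,  1.46628164, -0.01341195,
        1.34328537, -0.05850203]), 'joint_velocities': array([-1.20452400e-03,  1.28352756e-03,  1.50593621e-03,  3.45150313e-04,
        2.55904222e-03,  7.66133095e-04,  4.87815145e-05]), 'joint_efforts': array([ 1.68443741e-03, -6.58574295e+01,  1.36653151e+00, -4.05575538e+01,
        1.67655351e-02,  1.26985065e-02,  1.52220082e-06]), 'ee_pos': array([ 291.84542095, -580.60577204,  403.79794592]), 'tcp_rot': array([-3.05525507e+00, -7.24653915e-01,  7.53983285e-04]), 'wrist_force': array([0.10587083, 0.65164995, 0.46994092]), 'ft_torque': array([-0.06256436,  0.01048117, -0.0397689 ]), 'width': 85.31752169265789}
scene {'vfov': 55.154411894621354, 'cx': 310.2424279891456, 'cy': 231.93963974123724, 'R': array([[-0.88161419, -0.47194742, -0.00469668],
       [-0.25959119,  0.49318813, -0.83028783],
       [ 0.39416855, -0.73077431, -0.55731504]]), 't': array([ 414.16800111,  123.71988891, 1085.94067001])}
top {'vfov': 56.93394603086519, 'cx': 313.22057131515345, 'cy': 238.81156175502852, 'R': array([[-0.02447378, -0.99950875, -0.01957788],
       [-0.99283636,  0.02659206, -0.11648533],
       [ 0.11694872,  0.0165868 , -0.99299943]]), 't': array([ 157.78132236,  423.0404841 , 1122.71925337])}
wrist {'vfov': 67.28569220760059, 'cx': 325.61717344829145, 'cy': 240.14729666947403, 'R': array([[ 0.4495162 , -0.89327119, -0.00133133],
       [-0.85694126, -0.43165385,  0.28164984],
       [-0.25216436, -0.12546529, -0.95951633]]), 't': array([-648.66516586,  -36.68407286,  378.95762136])}
```

View pics/scene0.png

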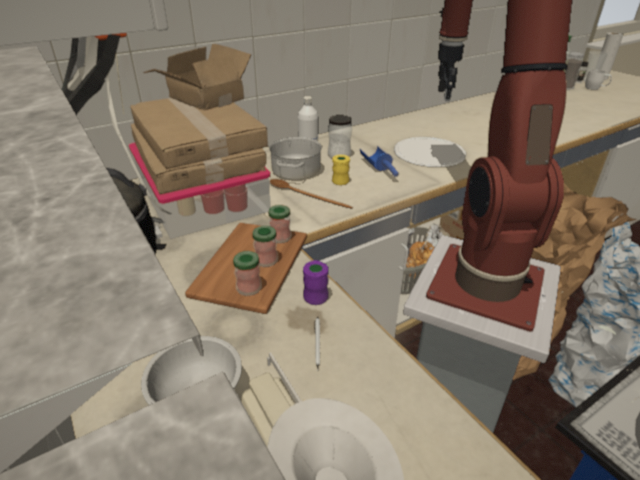

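View pics/top0.png

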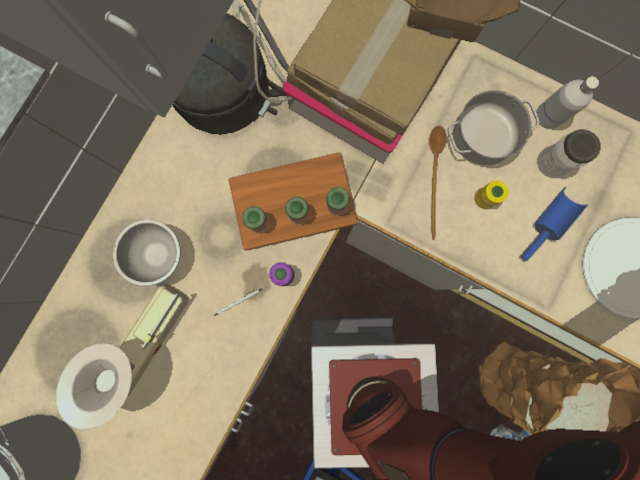

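View pics/wrist0.png

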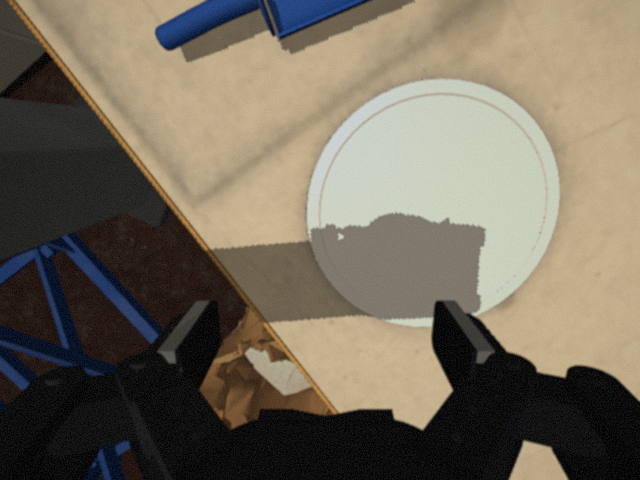

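The three green-lidded jars are at about (254,217), (297,208) and (338,200) in top, and at (246,260), (264,233) and (280,211) in scene. The purple and yellow look-alikes are decoys. Next I'll triangulate.

```bash
cat > h.py <<'E'
from plant import *
import cv2, numpy as np
from scipy.spatial.transform import Rotation as Rn
def P(m):
    f=240/np.tan(np.radians(m['vfov']/2)); K=np.array([[f,0,m['cx']],[0,f,m['cy']],[0,0,1]])
    return K@np.hstack([np.array(m['R']),np.array(m['t']).reshape(3,1)])
def tri(ms,ps):
    A=[]
    for m,p in zip(ms,ps):
        Q=P(m); A+= [p[0]*Q[2]-Q[0], p[1]*Q[2]-Q[1]]
        A[-1]/=np.linalg.norm(A[-1][:3]);A[-2]/=np.linalg.norm(A[-2][:3])
    X=np.linalg.svd(np.array(A))[2][-1]; return X[:3]/X[3]
def onplane(m,p,z):
    f=240/np.tan(np.radians(m['vfov']/2));R=np.array(m['R']);t=np.array(m['t'])
    d=R.T@np.array([(p[0]-m['cx'])/f,(p[1]-m['cy'])/f,1]); c=-R.T@t
    return c+d*(z-c[2])/d[2]
def proj(m,X):
    q=P(m)@np.append(X,1); return q[:2]/q[2]
E
python3 - <<'E'
from h import *
L={}
for n in ["scene","top"]:
    im=cv2.imread(f"pics/{n}0.png"); hsv=cv2.cvtColor(im,cv2.COLOR_BGR2HSV)
    mk=cv2.inRange(hsv,(45,60,20),(90,255,255))
    k,l,s,c=cv2.connectedComponentsWithStats(mk)
    print(n,[(s[i].tolist(),c[i].round(1).tolist()) for i in range(1,k) if s[i][4]>40])
    bm=cv2.inRange(hsv,(5,110,60),(18,255,230))
    cv2.imwrite(f"pics/bm_{n}.png",np.hstack([cv2.resize(bm,(400,300)),cv2.resize(mk,(400,300))]))
im=cv2.imread("pics/top0.png")[130:270,210:380]
cv2.imwrite("pics/topcrop.png",cv2.resize(im,None,fx=4,fy=4,interpolation=cv2.INTER_CUBIC))
im=cv2.imread("pics/scene0.png")[185:325,180:340]
cv2.imwrite("pics/scenecrop.png",cv2.resize(im,None,fx=4,fy=4,interpolation=cv2.INTER_CUBIC))
E
```

```text
scene [([269, 206, 20, 12, 193], [278.4, 211.7]), ([254, 227, 21, 14, 253], [264.0, 233.5]), ([234, 253, 24, 16, 310], [245.7, 260.4]), ([310, 265, 12, 7, 61], [315.1, 267.9])]
top [([492, 187, 11, 10, 82], [496.8, 191.2]), ([327, 188, 22, 21, 322], [337.5, 197.7]), ([286, 197, 22, 22, 308], [296.7, 207.7]), ([243, 207, 22, 22, 321], [252.9, 217.4]), ([275, 269, 11, 10, 85], [280.1, 273.5])]
```

View pics/topcrop.png

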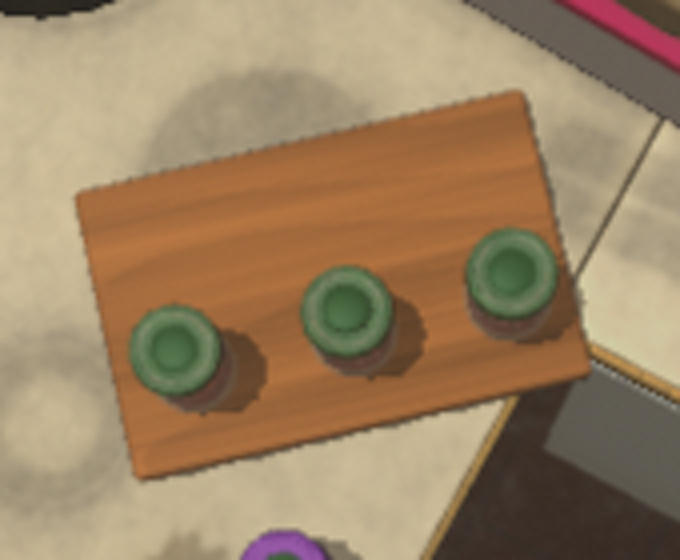

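View pics/scenecrop.png

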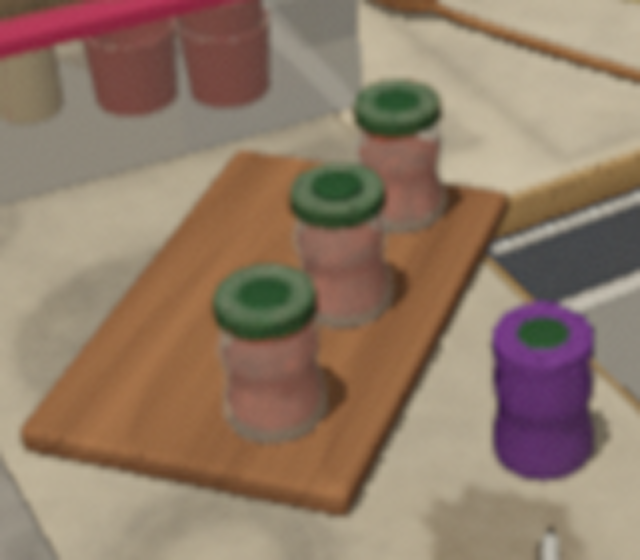

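```bash
python3 - <<'E'
from h import *
s=camera_model("scene");t=camera_model("top")
o=np.array
T=[o(p)/4+o([210,130])-.4 for p in [(172,350),(345,310),(512,271)]]
S=[o(p)/4+o([180,185])-.4 for p in [(263,294),(336,187),(396,101)]]
for a,b in zip(T,S):
    X=tri([t,s],[a,b]); print(X.round(1),proj(t,X)-a,proj(s,X)-b, onplane(t,a,108).round(1),onplane(s,b,108).round(1))
print("board")
for a,b in zip([(78,193),(520,92),(590,373),(138,477)],[(25,433),(240,153),(508,195),(345,503)]):
    a=o(a)/4+o([210,130])-.4;b=o(b)/4+o([180,185])-.4
    X=tri([t,s],[a,b]);print(X.round(1),onplane(t,a,20).round(1),onplane(s,b,20).round(1))
print("yaw tcp",Rn.from_rotvec(observe()['tcp_rot']).as_matrix().round(4))
E
```

```text
[474.2 291.6 105.5] [0.13813098 0.23710352] [-0.30628687 -0.05323889] [474.4 291.5 108. ] [471.4 294.1 108. ]
[495.8 185.6 106.1] [0.14707734 0.26604876] [-0.31140335 -0.04971719] [496.1 185.9 108. ] [493.3 187.8 108. ]
[517.2  83.2 104.6] [0.17827257 0.33257129] [-0.35746952 -0.05277214] [517.3  83.7 108. ] [513.2  87.6 108. ]
board
[596.7 367.   14.2] [597.1 367.   20. ] [589.  371.2  20. ]
[657.5  70.2  16. ] [657.3  71.   20. ] [652.3  74.9  20. ]
[466.   30.4  17. ] [466.6  31.2  20. ] [462.6  34.   20. ]
[405.3 328.6  12.6] [406.1 328.1  20. ] [398.9 334.4  20. ]
yaw tcp [[ 8.934e-01  4.492e-01 -6.000e-04]
 [ 4.492e-01 -8.934e-01  1.100e-03]
 [-1.000e-04 -1.300e-03 -1.000e+00]]
```

servo_tool --plan '[{"hand": -1,"delta_pos": [0.08,-0.08,0]},{"hand": -1,"delta_pos": [0.2,-0.2,0]},{"hand": -1,"delta_pos": [0.36,-0.36,0]},{"hand": -1,"delta_pos": [0.52,-0.52,0]},{"hand": -1,"delta_pos": [0.68,-0.68,0]},{"hand": -1,"delta_pos": [0.84,-0.84,0]},{"hand": -1,"delta_pos": [1,-1,0]},{"hand": -1,"delta_pos": [1,-1,0]},{"hand": -1,"delta_pos": [1,-1,0]},{"hand": -1,"delta_pos": [1,-1,0]}]' --newtons 20

```text
invalid input
```

servo_tool --plan '[{"hand": -1,"delta_pos": [0.08,-0.08,0],"rotation": [0,0,0]},{"hand": -1,"delta_pos": [0.2,-0.2,0],"rotation": [0,0,0]},{"hand": -1,"delta_pos": [0.36,-0.36,0],"rotation": [0,0,0]},{"hand": -1,"delta_pos": [0.52,-0.52,0],"rotation": [0,0,0]},{"hand": -1,"delta_pos": [0.68,-0.68,0],"rotation": [0,0,0]},{"hand": -1,"delta_pos": [0.84,-0.84,0],"rotation": [0,0,0]},{"hand": -1,"delta_pos": [1,-1,0],"rotation": [0,0,0]},{"hand": -1,"delta_pos": [1,-1,0],"rotation": [0,0,0]},{"hand": -1,"delta_pos": [1,-1,0],"rotation": [0,0,0]},{"hand": -1,"delta_pos": [1,-1,0],"rotation": [0,0,0]}]' --newtons 20

```text
clock: 1.15
ee_pos: [380.3, -313.2, 404.6]
tcp_rot: [3.057, 0.723, -0.0]
wrist_force: [-0.1, -0.2, -1.0]
width: -0.1
```

servo_tool --plan '[{"hand": -1,"delta_pos": [0.08,-0.08,0],"rotation": [0,0,0]},{"hand": -1,"delta_pos": [0.2,-0.2,0],"rotation": [0,0,0]},{"hand": -1,"delta_pos": [0.36,-0.36,0],"rotation": [0,0,0]},{"hand": -1,"delta_pos": [0.52,-0.52,0],"rotation": [0,0,0]},{"hand": -1,"delta_pos": [0.68,-0.68,0],"rotation": [0,0,0]},{"hand": -1,"delta_pos": [0.84,-0.84,0],"rotation": [0,0,0]},{"hand": -1,"delta_pos": [1,-1,0],"rotation": [0,0,0]},{"hand": -1,"delta_pos": [1,-1,0],"rotation": [0,0,0]},{"hand": -1,"delta_pos": [1,-1,0],"rotation": [0,0,0]},{"hand": -1,"delta_pos": [1,-1,0],"rotation": [0,0,0]}]'

```text
clock: 2.15
ee_pos: [469.6, -45.7, 404.5]
tcp_rot: [-3.058, -0.721, 0.001]
wrist_force: [0.1, 0.4, -0.2]
width: -0.2
```

servo_tool --plan '[{"hand": -1,"delta_pos": [0.05,-0.1,0],"rotation": [0,0,0.03]},{"hand": -1,"delta_pos": [0.13,-0.25,0],"rotation": [0,0,0.08]},{"hand": -1,"delta_pos": [0.22,-0.42,0],"rotation": [0,0,0.14]},{"hand": -1,"delta_pos": [0.31,-0.6,0],"rotation": [0,0,0.2]},{"hand": -1,"delta_pos": [0.4,-0.78,0],"rotation": [0,0,0.26]},{"hand": -1,"delta_pos": [0.48,-0.92,0],"rotation": [0,0,0.31]},{"hand": -1,"delta_pos": [0.52,-1,0],"rotation": [0,0,0.338]},{"hand": -1,"delta_pos": [0.52,-1,0],"rotation": [0,0,0.338]},{"hand": -1,"delta_pos": [0.52,-1,0],"rotation": [0,0,0.338]},{"hand": -1,"delta_pos": [0.52,-1,0],"rotation": [0,0,0.338]}]'

```text
clock: 3.15
ee_pos: [473.3, 179.6, 404.5]
tcp_rot: [3.126, 0.31, -0.001]
wrist_force: [1.0, 0.2, -0.3]
width: 0.1
```

```bash
python3 - <<'E'
from h import *
import pickle
s=observe();m=camera_model("wrist");im=get_image("wrist")
cv2.imwrite("pics/w1.png",im[:,:,::-1]);pickle.dump(m,open("w1.pkl","wb"))
R=Rn.from_rotvec(s['tcp_rot']).as_matrix();c=-np.array(m['R']).T@m['t']
print(R.round(3),s['ee_pos'],"cam in tool",R.T@(c-s['ee_pos']))
E
```

```text
[[ 0.981  0.196 -0.   ]
 [ 0.196 -0.981 -0.001]
 [-0.     0.001 -1.   ]] [473.33283403 179.6136637  404.54232046] cam in tool [71.64738951 -0.66716558 30.80553308]
```

View pics/w1.png

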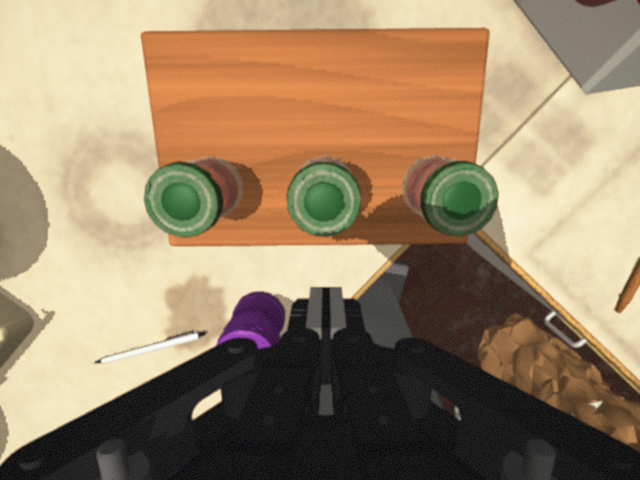

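The wrist view shows the lids at about (183,199), (324,199) and (460,198). The board is square with the tool, and the purple decoy is in front.

```bash
python3 - <<'E'
from h import *
import pickle
m=pickle.load(open("w1.pkl","rb"));t=camera_model("top");s=camera_model("scene")
im=cv2.imread("pics/w1.png");g=cv2.cvtColor(im,cv2.COLOR_BGR2HSV)
mk=cv2.inRange(g,(45,50,20),(90,255,255));mk=cv2.morphologyEx(mk,cv2.MORPH_CLOSE,np.ones((5,5)))
T=[(252.6,217.1),(295.85,207.1),(337.6,197.35)];S=[(245.35,258.1),(263.6,231.35),(278.6,209.85)]
cs,_=cv2.findContours(mk,0,2)
C=sorted([cv2.minEnclosingCircle(cv2.convexHull(c)) for c in cs if cv2.contourArea(c)>800])
print(C)
for (p,r),tt,ss in zip(C,T,S):
    print(onplane(m,p,104).round(1),onplane(t,tt,107).round(1),"tri w+t",tri([m,t],[p,tt]).round(1),"all",tri([m,t,s],[p,tt,ss]).round(1))
# saturation disk = button
for (p,r) in C:
    x,y=map(int,p);q=im[y-45:y+45,x-45:x+45]
    cv2.imwrite(f"pics/b{x}.png",cv2.resize(q,(400,400),interpolation=cv2.INTER_CUBIC))
import glob
fs=[f"pics/b{int(p[0])}.png" for p,r in C]
cv2.imwrite("pics/b.png",cv2.resize(np.hstack([cv2.imread(f) for f in fs]),(798,266)))
E
```

```text
[((72.0, 443.0), 80.49854278564453), ((182.76512145996094, 198.7558135986328), 38.915199279785156), ((323.6693420410156, 198.6853485107422), 36.6906852722168), ((328.9705810546875, 461.6764831542969), 150.0330047607422), ((459.30645751953125, 198.46774291992188), 38.57207107543945), ((516.5, 417.5), 115.2758560180664)]
[225.8 371.8 104. ] [474.6 291.7 107. ] tri w+t [442.  259.1 285.4] all [428.1 312.2 205.6]
[476.5 290.5 104. ] [496.3 185.9 107. ] tri w+t [494.5 207.6 256.8] all [485.  227.2 151.8]
[497.4 186.4 104. ] [517.5  83.7 107. ] tri w+t [509.7 140.1 217. ] all [503.6 134.1 140.7]
```

View pics/b.png

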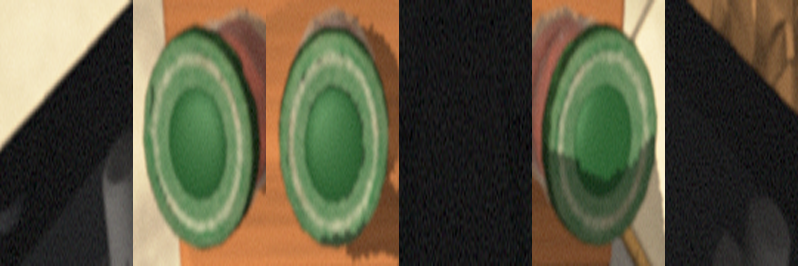

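servo_tool --plan '[{"hand": -1,"delta_pos": [0.03,-0.12,0],"rotation": [0,0,0]},{"hand": -1,"delta_pos": [0.06,-0.27,0.02],"rotation": [0,0,0]},{"hand": -1,"delta_pos": [0.1,-0.42,0.1],"rotation": [0,0,0]},{"hand": -1,"delta_pos": [0.12,-0.52,0.22],"rotation": [0,0,0]},{"hand": -1,"delta_pos": [0.12,-0.544,0.34],"rotation": [0,0,0]},{"hand": -1,"delta_pos": [0.12,-0.544,0.44],"rotation": [0,0,0]},{"hand": -1,"delta_pos": [0.12,-0.544,0.5],"rotation": [0,0,0]},{"hand": -1,"delta_pos": [0.12,-0.544,0.52],"rotation": [0,0,0]},{"hand": -1,"delta_pos": [0.12,-0.544,0.52],"rotation": [0,0,0]},{"hand": -1,"delta_pos": [0.12,-0.544,0.52],"rotation": [0,0,0]}]'

```text
clock: 4.2
ee_pos: [475.1, 293.0, 301.8]
tcp_rot: [-3.126, -0.313, -0.002]
wrist_force: [-0.4, -0.1, 1.0]
width: -0.3
```

```bash
python3 - <<'E'
from h import *
s=observe();print(s['ee_pos'],s['wrist_force'],s['ft_torque'])
a=get_image("scene")[185:325,180:340,::-1];b=get_image("wrist")[100:400,150:500,::-1]
cv2.imwrite("pics/p1.png",np.hstack([cv2.resize(a,(440,385)),cv2.resize(b,(350,385))]))
E
```

```text
[475.10483733 292.95337246 301.77072275] [-0.37788243 -0.13021169  1.01529258] [ 0.01146741 -0.00475528  0.05388071]
```

View pics/p1.png

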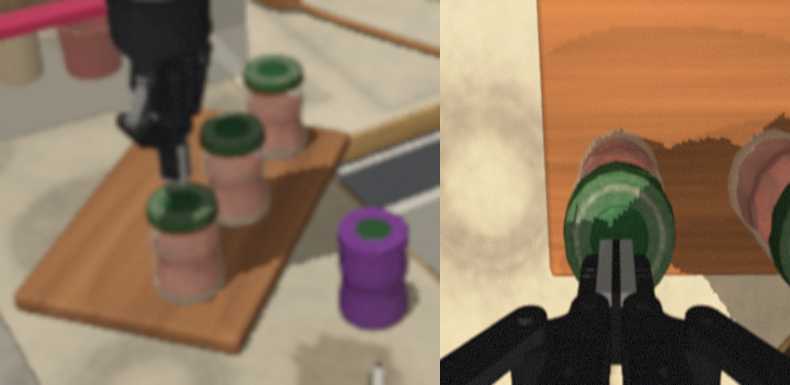

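```bash
python3 - <<'E'
from h import *
print([observe()['ee_pos'].round(2).tolist() for _ in range(2)])
s=camera_model("scene");w=camera_model("wrist")
for z in (128.5,122,115.5,106):
    X=np.array([475.5,291.5,z]);a=proj(s,X);b=proj(w,X)
    print(z,((a-[180,185])*2.75).round(),((b-[150,100])*[1,385/300]).round(), b.round(1))
E
python3 - <<'E'
import cv2,sys
sys.path.insert(0,'.')
im=cv2.imread('pics/p1.png')
cv2.imwrite('pics/p1z.png',cv2.resize(im[140:300,540:700],(640,640),interpolation=cv2.INTER_CUBIC))
E
```

```text
[[474.97, 293.15, 301.77], [474.97, 293.15, 301.77]]
128.5 [175. 177.] [181. 265.] [331.1 306.2]
122 [176. 184.] [181. 256.] [330.9 299.6]
115.5 [177. 190.] [181. 248.] [330.7 293.6]
106 [178. 200.] [180. 238.] [330.5 285.5]
```

View pics/p1z.png

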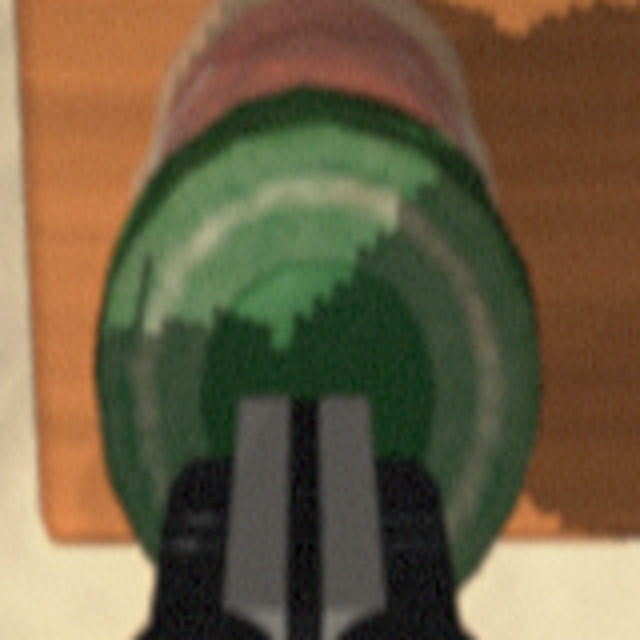

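servo_tool --plan '[{"hand": -1,"delta_pos": [0,0.008,0.01],"rotation": [0,0,0]},{"hand": -1,"delta_pos": [0,0.008,0.03],"rotation": [0,0,0]},{"hand": -1,"delta_pos": [0,0.008,0.05],"rotation": [0,0,0]},{"hand": -1,"delta_pos": [0,0.008,0.065],"rotation": [0,0,0]},{"hand": -1,"delta_pos": [0,0.008,0.075],"rotation": [0,0,0]},{"hand": -1,"delta_pos": [0,0.008,0.08],"rotation": [0,0,0]},{"hand": -1,"delta_pos": [0,0.008,0.08],"rotation": [0,0,0]},{"hand": -1,"delta_pos": [0,0.008,0.08],"rotation": [0,0,0]},{"hand": -1,"delta_pos": [0,0.008,0.08],"rotation": [0,0,0]},{"hand": -1,"delta_pos": [0,0.008,0.08],"rotation": [0,0,0]}]'

```text
clock: 5.3
ee_pos: [475.0, 291.6, 284.8]
tcp_rot: [-3.126, -0.314, -0.0]
wrist_force: [0.6, 0.4, 0.1]
width: -0.1
```

servo_tool --plan '[{"hand": -1,"delta_pos": [0,0,0.002],"rotation": [0,0,0]},{"hand": -1,"delta_pos": [0,0,0.004],"rotation": [0,0,0]},{"hand": -1,"delta_pos": [0,0,0.006],"rotation": [0,0,0]},{"hand": -1,"delta_pos": [0,0,0.008],"rotation": [0,0,0]},{"hand": -1,"delta_pos": [0,0,0.01],"rotation": [0,0,0]},{"hand": -1,"delta_pos": [0,0,0.012],"rotation": [0,0,0]},{"hand": -1,"delta_pos": [0,0,0.014],"rotation": [0,0,0]},{"hand": -1,"delta_pos": [0,0,0.015],"rotation": [0,0,0]},{"hand": -1,"delta_pos": [0,0,0.015],"rotation": [0,0,0]},{"hand": -1,"delta_pos": [0,0,0.015],"rotation": [0,0,0]}]'

```text
clock: 6.3
ee_pos: [474.9, 291.6, 281.7]
tcp_rot: [-3.126, -0.314, 0.0]
wrist_force: [-0.5, 0.2, 0.8]
width: -0.3
```

servo_tool --plan '[{"hand": -1,"delta_pos": [0,0,0.001],"rotation": [0,0,0]},{"hand": -1,"delta_pos": [0,0,0.002],"rotation": [0,0,0]},{"hand": -1,"delta_pos": [0,0,0.003],"rotation": [0,0,0]},{"hand": -1,"delta_pos": [0,0,0.004],"rotation": [0,0,0]},{"hand": -1,"delta_pos": [0,0,0.005],"rotation": [0,0,0]},{"hand": -1,"delta_pos": [0,0,0.005],"rotation": [0,0,0]},{"hand": -1,"delta_pos": [0,0,0.005],"rotation": [0,0,0]},{"hand": -1,"delta_pos": [0,0,0.005],"rotation": [0,0,0]},{"hand": -1,"delta_pos": [0,0,0.005],"rotation": [0,0,0]},{"hand": -1,"delta_pos": [0,0,0.005],"rotation": [0,0,0]}]'

```text
clock: 7.3
ee_pos: [474.9, 291.6, 280.8]
tcp_rot: [-3.126, -0.314, -0.0]
wrist_force: [0.2, -0.5, 0.5]
width: 0.2
```

```bash
python3 - <<'E'
from h import *
for i in range(4):
    s=observe();print(s['clock'],s['ee_pos'].round(2),s['wrist_force'].round(2),s['joint_efforts'].round(2)); get_image("top") if i<3 else 0
E
```

```text
7.3 [474.95 291.55 280.76] [ 0.25 -0.46  0.47] [-0.000e+00 -5.229e+01 -8.250e+00 -3.581e+01  1.000e-02  0.000e+00
  0.000e+00]
7.35 [474.96 291.52 280.75] [ 0.6 -0.5 -0.4] [ 0.000e+00 -5.229e+01 -8.250e+00 -3.582e+01  1.000e-02  0.000e+00
 -0.000e+00]
7.4 [474.95 291.53 280.75] [ 1.05 -0.38  0.92] [ 0.000e+00 -5.229e+01 -8.250e+00 -3.581e+01  1.000e-02  0.000e+00
  0.000e+00]
7.45 [474.96 291.52 280.74] [ 0.11 -0.69 -0.11] [-0.000e+00 -5.229e+01 -8.250e+00 -3.581e+01  1.000e-02  0.000e+00
 -0.000e+00]
```

servo_tool --plan '[{"hand": -1,"delta_pos": [0,0,0.001],"rotation": [0,0,0]},{"hand": -1,"delta_pos": [0,0,0.002],"rotation": [0,0,0]},{"hand": -1,"delta_pos": [0,0,0.003],"rotation": [0,0,0]},{"hand": -1,"delta_pos": [0,0,0.004],"rotation": [0,0,0]},{"hand": -1,"delta_pos": [0,0,0.005],"rotation": [0,0,0]},{"hand": -1,"delta_pos": [0,0,0.005],"rotation": [0,0,0]},{"hand": -1,"delta_pos": [0,0,0.005],"rotation": [0,0,0]},{"hand": -1,"delta_pos": [0,0,0.005],"rotation": [0,0,0]},{"hand": -1,"delta_pos": [0,0,0.005],"rotation": [0,0,0]},{"hand": -1,"delta_pos": [0,0,0.005],"rotation": [0,0,0]}]'

```text
clock: 8.45
ee_pos: [475.0, 291.5, 279.8]
tcp_rot: [-3.126, -0.314, -0.0]
wrist_force: [-1.2, -0.1, 0.6]
width: 0.1
```

```bash
cat > r.py <<'E'
from h import *
s=observe();print(s['clock'],s['ee_pos'].round(2),s['wrist_force'].round(2),s['ft_torque'].round(3),s['joint_efforts'].round(3)[[1,2,3]])
E
python3 r.py
```

```text
8.45 [474.95 291.55 279.77] [-1.23 -0.12  0.63] [-0.035 -0.005 -0.007] [-51.934  -8.206 -35.536]
```

servo_tool --plan '[{"hand": -1,"delta_pos": [0,0,0.001],"rotation": [0,0,0]},{"hand": -1,"delta_pos": [0,0,0.002],"rotation": [0,0,0]},{"hand": -1,"delta_pos": [0,0,0.003],"rotation": [0,0,0]},{"hand": -1,"delta_pos": [0,0,0.003],"rotation": [0,0,0]},{"hand": -1,"delta_pos": [0,0,0.003],"rotation": [0,0,0]},{"hand": -1,"delta_pos": [0,0,0.003],"rotation": [0,0,0]},{"hand": -1,"delta_pos": [0,0,0.003],"rotation": [0,0,0]},{"hand": -1,"delta_pos": [0,0,0.003],"rotation": [0,0,0]},{"hand": -1,"delta_pos": [0,0,0.003],"rotation": [0,0,0]},{"hand": -1,"delta_pos": [0,0,0.003],"rotation": [0,0,0]}]'

```text
clock: 9.45
ee_pos: [475.0, 291.5, 279.1]
tcp_rot: [-3.126, -0.314, -0.0]
wrist_force: [-0.6, -0.2, 3.5]
width: -0.1
```

```bash
python3 r.py
```

```text
9.45 [474.97 291.53 279.15] [-0.56 -0.24  3.45] [-0.13   0.112 -0.108] [-50.933  -8.038 -34.859]
```

Left is firm: the force rose from about 0.7 to 3.5 N within 0.6 mm, and contact was at the sealed height. Next is the middle jar.

servo_tool --plan '[{"hand": -1,"delta_pos": [0,0,-0.06],"rotation": [0,0,0]},{"hand": -1,"delta_pos": [0,0.03,-0.12],"rotation": [0,0,0]},{"hand": -1,"delta_pos": [0.002,0.13,-0.13],"rotation": [0,0,0]},{"hand": -1,"delta_pos": [0.004,0.28,-0.13],"rotation": [0,0,0]},{"hand": -1,"delta_pos": [0.004,0.42,-0.13],"rotation": [0,0,0]},{"hand": -1,"delta_pos": [0.004,0.52,-0.13],"rotation": [0,0,0]},{"hand": -1,"delta_pos": [0.004,0.539,-0.12],"rotation": [0,0,0]},{"hand": -1,"delta_pos": [0.004,0.539,-0.08],"rotation": [0,0,0]},{"hand": -1,"delta_pos": [0.004,0.539,-0.04],"rotation": [0,0,0]},{"hand": -1,"delta_pos": [0.004,0.539,-0.027],"rotation": [0,0,0]}]'

```text
clock: 10.45
ee_pos: [496.4, 187.1, 283.4]
tcp_rot: [-3.125, -0.317, 0.003]
wrist_force: [0.4, -0.4, 0.5]
width: -0.1
```

```bash
python3 r.py; python3 - <<'E'
from h import *
cv2.imwrite("pics/p2.png",get_image("wrist")[150:400,170:500,::-1]);
E
python3 r.py
```

```text
10.45 [496.44 187.1  283.35] [ 0.4  -0.43  0.48] [-0.027  0.009  0.012] [-48.763  -6.108 -36.283]
10.5 [496.47 186.99 283.27] [0.01 0.79 0.13] [0.007 0.056 0.007] [-49.181  -6.278 -36.657]
```

View pics/p2.png

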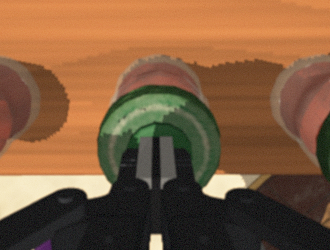

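servo_tool --plan '[{"hand": -1,"delta_pos": [0,0.003,0],"rotation": [0,0,0]},{"hand": -1,"delta_pos": [0,0.003,0.002],"rotation": [0,0,0]},{"hand": -1,"delta_pos": [0,0.003,0.004],"rotation": [0,0,0]},{"hand": -1,"delta_pos": [0,0.003,0.006],"rotation": [0,0,0]},{"hand": -1,"delta_pos": [0,0.003,0.008],"rotation": [0,0,0]},{"hand": -1,"delta_pos": [0,0.003,0.01],"rotation": [0,0,0]},{"hand": -1,"delta_pos": [0,0.003,0.01],"rotation": [0,0,0]},{"hand": -1,"delta_pos": [0,0.003,0.01],"rotation": [0,0,0]},{"hand": -1,"delta_pos": [0,0.003,0.01],"rotation": [0,0,0]},{"hand": -1,"delta_pos": [0,0.003,0.01],"rotation": [0,0,0]}]'

```text
clock: 11.5
ee_pos: [497.3, 185.5, 282.6]
tcp_rot: [-3.126, -0.314, -0.0]
wrist_force: [-0.1, 0.7, 0.4]
width: 0.0
```

```bash
python3 r.py
```

```text
11.5 [497.33 185.49 282.59] [-0.1   0.65  0.38] [ 0.108 -0.083  0.002] [-47.975  -6.029 -35.451]
```

servo_tool --plan '[{"hand": -1,"delta_pos": [0,0,0.001],"rotation": [0,0,0]},{"hand": -1,"delta_pos": [0,0,0.002],"rotation": [0,0,0]},{"hand": -1,"delta_pos": [0,0,0.003],"rotation": [0,0,0]},{"hand": -1,"delta_pos": [0,0,0.004],"rotation": [0,0,0]},{"hand": -1,"delta_pos": [0,0,0.005],"rotation": [0,0,0]},{"hand": -1,"delta_pos": [0,0,0.005],"rotation": [0,0,0]},{"hand": -1,"delta_pos": [0,0,0.005],"rotation": [0,0,0]},{"hand": -1,"delta_pos": [0,0,0.005],"rotation": [0,0,0]},{"hand": -1,"delta_pos": [0,0,0.005],"rotation": [0,0,0]},{"hand": -1,"delta_pos": [0,0,0.005],"rotation": [0,0,0]}]'

```text
clock: 12.5
ee_pos: [497.3, 185.5, 281.6]
tcp_rot: [-3.126, -0.314, -0.0]
wrist_force: [0.3, 0.3, 1.0]
width: 0.1
```

```bash
python3 r.py
```

```text
12.5 [497.33 185.49 281.56] [0.34 0.26 1.01] [ 0.079 -0.113  0.086] [-47.676  -5.949 -34.893]
```

servo_tool --plan '[{"hand": -1,"delta_pos": [0,0,0.001],"rotation": [0,0,0]},{"hand": -1,"delta_pos": [0,0,0.002],"rotation": [0,0,0]},{"hand": -1,"delta_pos": [0,0,0.003],"rotation": [0,0,0]},{"hand": -1,"delta_pos": [0,0,0.004],"rotation": [0,0,0]},{"hand": -1,"delta_pos": [0,0,0.005],"rotation": [0,0,0]},{"hand": -1,"delta_pos": [0,0,0.006],"rotation": [0,0,0]},{"hand": -1,"delta_pos": [0,0,0.006],"rotation": [0,0,0]},{"hand": -1,"delta_pos": [0,0,0.006],"rotation": [0,0,0]},{"hand": -1,"delta_pos": [0,0,0.006],"rotation": [0,0,0]},{"hand": -1,"delta_pos": [0,0,0.006],"rotation": [0,0,0]}]'

```text
clock: 13.5
ee_pos: [497.3, 185.5, 280.4]
tcp_rot: [-3.126, -0.314, -0.0]
wrist_force: [0.4, 0.0, 1.1]
width: -0.2
```

```bash
python3 r.py;python3 - <<'E'
from h import *
cv2.imwrite("pics/p3.png",get_image("wrist")[150:400,170:500,::-1])
E
python3 r.py
```

```text
13.5 [497.33 185.49 280.38] [0.41 0.03 1.11] [ 0.185 -0.162 -0.025] [-47.348  -5.876 -34.379]
13.55 [497.32 185.48 280.36] [ 0.59 -0.09  1.77] [ 0.136 -0.158 -0.006] [-47.346  -5.874 -34.368]
```

View pics/p3.png

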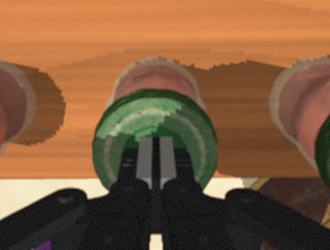

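servo_tool --plan '[{"hand": -1,"delta_pos": [0,0,0.002],"rotation": [0,0,0]},{"hand": -1,"delta_pos": [0,0,0.002],"rotation": [0,0,0]},{"hand": -1,"delta_pos": [0,0,-0.04],"rotation": [0,0,0]},{"hand": -1,"delta_pos": [0,0,-0.11],"rotation": [0,0,0]},{"hand": -1,"delta_pos": [0.002,0.09,-0.13],"rotation": [0,0,0]},{"hand": -1,"delta_pos": [0.003,0.24,-0.13],"rotation": [0,0,0]},{"hand": -1,"delta_pos": [0.003,0.39,-0.13],"rotation": [0,0,0]},{"hand": -1,"delta_pos": [0.003,0.5,-0.11],"rotation": [0,0,0]},{"hand": -1,"delta_pos": [0.003,0.521,-0.06],"rotation": [0,0,0]},{"hand": -1,"delta_pos": [0.003,0.521,-0.03],"rotation": [0,0,0]}]'

```text
clock: 14.55
ee_pos: [518.6, 82.9, 286.2]
tcp_rot: [3.126, 0.312, -0.0]
wrist_force: [-0.4, 0.6, 0.8]
width: 0.2
```

```bash
python3 r.py; python3 - <<'E'
from h import *
cv2.imwrite("pics/p4.png",get_image("wrist")[150:400,170:500,::-1]);
E
python3 r.py
```

```text
14.55 [518.57  82.92 286.15] [-0.41  0.59  0.75] [-0.006  0.038  0.009] [-48.738  -4.082 -36.802]
14.6 [518.03  83.88 285.19] [-0.82 -0.36 -0.65] [ 0.057  0.043 -0.05 ] [-50.575  -4.526 -38.55 ]
```

View pics/p4.png

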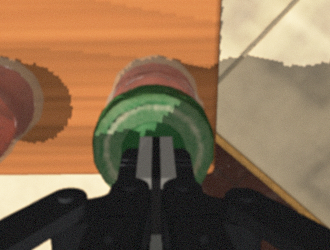

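servo_tool --plan '[{"hand": -1,"delta_pos": [0,0,0.002],"rotation": [0,0,0]},{"hand": -1,"delta_pos": [0,0,0.005],"rotation": [0,0,0]},{"hand": -1,"delta_pos": [0,0,0.008],"rotation": [0,0,0]},{"hand": -1,"delta_pos": [0,0,0.011],"rotation": [0,0,0]},{"hand": -1,"delta_pos": [0,0,0.014],"rotation": [0,0,0]},{"hand": -1,"delta_pos": [0,0,0.017],"rotation": [0,0,0]},{"hand": -1,"delta_pos": [0,0,0.02],"rotation": [0,0,0]},{"hand": -1,"delta_pos": [0,0,0.02],"rotation": [0,0,0]},{"hand": -1,"delta_pos": [0,0,0.02],"rotation": [0,0,0]},{"hand": -1,"delta_pos": [0,0,0.02],"rotation": [0,0,0]}]'

```text
clock: 15.6
ee_pos: [518.6, 83.4, 282.3]
tcp_rot: [-3.126, -0.314, -0.0]
wrist_force: [0.3, -0.5, 0.1]
width: -0.2
```

```bash
python3 r.py
```

```text
15.6 [518.64  83.43 282.35] [ 0.34 -0.51  0.08] [ 0.034 -0.029 -0.01 ] [-47.974  -5.182 -35.891]
```

Go to about 280.2, then to a press.

servo_tool --plan '[{"hand": -1,"delta_pos": [0,0,0.002],"rotation": [0,0,0]},{"hand": -1,"delta_pos": [0,0,0.004],"rotation": [0,0,0]},{"hand": -1,"delta_pos": [0,0,0.006],"rotation": [0,0,0]},{"hand": -1,"delta_pos": [0,0,0.008],"rotation": [0,0,0]},{"hand": -1,"delta_pos": [0,0,0.01],"rotation": [0,0,0]},{"hand": -1,"delta_pos": [0,0,0.01],"rotation": [0,0,0]},{"hand": -1,"delta_pos": [0,0,0.01],"rotation": [0,0,0]},{"hand": -1,"delta_pos": [0,0,0.01],"rotation": [0,0,0]},{"hand": -1,"delta_pos": [0,0,0.01],"rotation": [0,0,0]},{"hand": -1,"delta_pos": [0,0,0.01],"rotation": [0,0,0]}]'

```text
clock: 16.6
ee_pos: [518.6, 83.5, 280.4]
tcp_rot: [-3.126, -0.314, -0.0]
wrist_force: [0.2, 0.2, -0.2]
width: -0.3
```

```bash
python3 r.py
```

```text
16.6 [518.64  83.48 280.37] [ 0.21  0.18 -0.2 ] [0.007 0.01  0.036] [-48.096  -5.228 -35.818]
```

servo_tool --plan '[{"hand": -1,"delta_pos": [0,0,0.001],"rotation": [0,0,0]},{"hand": -1,"delta_pos": [0,0,0.002],"rotation": [0,0,0]},{"hand": -1,"delta_pos": [0,0,0.003],"rotation": [0,0,0]},{"hand": -1,"delta_pos": [0,0,0.004],"rotation": [0,0,0]},{"hand": -1,"delta_pos": [0,0,0.004],"rotation": [0,0,0]},{"hand": -1,"delta_pos": [0,0,0.004],"rotation": [0,0,0]},{"hand": -1,"delta_pos": [0,0,0.004],"rotation": [0,0,0]},{"hand": -1,"delta_pos": [0,0,0.004],"rotation": [0,0,0]},{"hand": -1,"delta_pos": [0,0,0.004],"rotation": [0,0,0]},{"hand": -1,"delta_pos": [0,0,0.004],"rotation": [0,0,0]}]'

```text
clock: 17.6
ee_pos: [518.6, 83.4, 279.5]
tcp_rot: [-3.126, -0.314, -0.0]
wrist_force: [-0.9, -0.4, 2.7]
width: 0.1
```

```bash
python3 r.py
```

```text
17.6 [518.64  83.43 279.54] [-0.9  -0.36  2.74] [-0.04   0.112  0.02 ] [-47.449  -5.153 -35.273]
```

```bash
python3 - <<'E'
from h import *
import pickle
t=camera_model("top");m=pickle.load(open("w1.pkl","rb"));s=camera_model("scene")
print("purple top",onplane(t,(280.5,273),80), tri([t,s],[(280.5,273),(315.3,267.8)]))
for p in [(143,32),(488,28),(475,243),(171,244)]: print(onplane(m,p,20).round(1))
E
```

```text
purple top [338.2880719  228.37450507  80.        ] [336.75112476 227.34819794  84.44097916]
[596.1 367.4  20. ]
[658.4  72.8  20. ]
[468.7  22.9  20. ]
[406.4 328.3  20. ]
```

servo_tool --plan '[{"hand": -1,"delta_pos": [0,0,0.001],"rotation": [0,0,0]},{"hand": -1,"delta_pos": [0,0,0.001],"rotation": [0,0,0]},{"hand": -1,"delta_pos": [0,0,0.001],"rotation": [0,0,0]},{"hand": -1,"delta_pos": [0,0,-0.05],"rotation": [0,0,0]},{"hand": -1,"delta_pos": [0,0,-0.1],"rotation": [0,0,0]},{"hand": -1,"delta_pos": [-0.1,-0.06,-0.14],"rotation": [0,0,0]},{"hand": -1,"delta_pos": [-0.24,-0.2,-0.15],"rotation": [0,0,0]},{"hand": -0.44,"delta_pos": [-0.38,-0.36,-0.15],"rotation": [0,0.1,0]},{"hand": -0.44,"delta_pos": [-0.5,-0.48,-0.15],"rotation": [0,0.2,0]},{"hand": -0.44,"delta_pos": [-0.515,-0.525,-0.15],"rotation": [0,0.333,0]}]'

```text
clock: 18.6
ee_pos: [394.4, 167.9, 310.1]
tcp_rot: [-3.073, -0.314, -0.41]
wrist_force: [-0.8, 0.3, 0.6]
width: 23.6
```

```bash
python3 r.py; python3 - <<'E'
from h import *
import pickle
m=camera_model("wrist");pickle.dump(m,open("w5.pkl","wb"));print(observe()['width'])
cv2.imwrite("pics/p5.png",get_image("wrist")[:,:,::-1]);
E
python3 r.py
```

```text
18.6 [394.45 167.85 310.1 ] [-0.76  0.35  0.55] [-0.023  0.27   0.005] [-17.893   2.63  -38.725]
23.608238832559046
18.65 [394.51 168.41 310.35] [-0.82  2.68 -0.55] [0.075 0.289 0.037] [-14.688   6.696 -41.132]
```

View pics/p5.png

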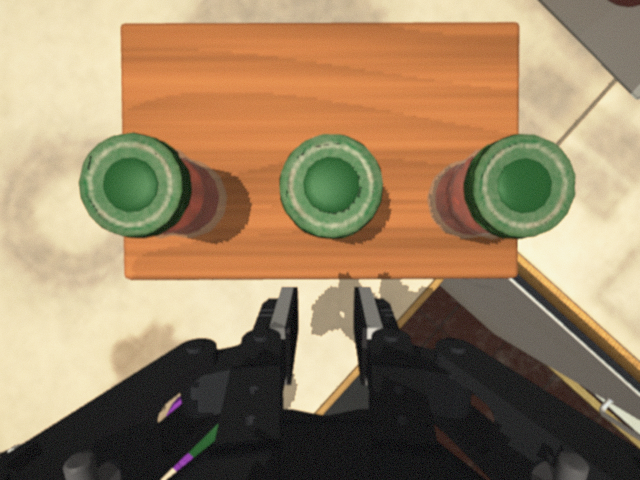

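servo_tool --plan '[{"hand": -0.44,"delta_pos": [0,0,0],"rotation": [0,0,0]},{"hand": -0.44,"delta_pos": [-0.007,0,0.026],"rotation": [0,0,0]},{"hand": -0.44,"delta_pos": [-0.024,0,0.09],"rotation": [0,0,0]},{"hand": -0.44,"delta_pos": [-0.048,0,0.18],"rotation": [0,0,0]},{"hand": -0.44,"delta_pos": [-0.075,0,0.28],"rotation": [0,0,0]},{"hand": -0.44,"delta_pos": [-0.102,0,0.38],"rotation": [0,0,0]},{"hand": -0.44,"delta_pos": [-0.126,0,0.47],"rotation": [0,0,0]},{"hand": -0.44,"delta_pos": [-0.136,0,0.508],"rotation": [0,0,0]},{"hand": -0.44,"delta_pos": [-0.136,0,0.508],"rotation": [0,0,0]},{"hand": -0.44,"delta_pos": [-0.136,0,0.508],"rotation": [0,0,0]}]'

```text
clock: 19.65
ee_pos: [397.4, 165.6, 204.1]
tcp_rot: [-3.074, -0.307, -0.401]
wrist_force: [-1.0, 0.4, -0.2]
width: 23.8
```

```bash
python3 r.py; python3 - <<'E'
from h import *
print(Rn.from_rotvec(observe()['tcp_rot']).as_matrix().round(3))
a=get_image("scene")[150:340,170:370,::-1];b=get_image("wrist")[:,:,::-1]
cv2.imwrite("pics/p6.png",np.hstack([cv2.resize(a,(400,380)),cv2.resize(b,(400,380))]))
E
```

```text
19.65 [397.41 165.62 204.14] [-1.    0.39 -0.18] [-0.046  0.288 -0.054] [-28.77   -1.753 -31.202]
[[ 0.947  0.198  0.251]
 [ 0.191 -0.98   0.052]
 [ 0.256 -0.001 -0.967]]
```

View pics/p6.png

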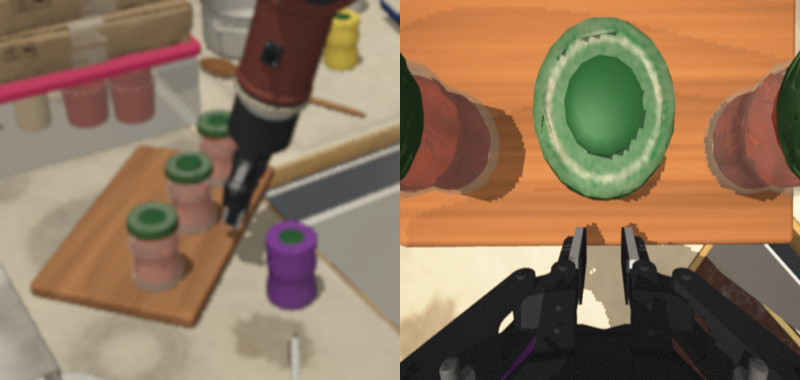

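servo_tool --plan '[{"hand": -0.44,"delta_pos": [0.02,0,0.005],"rotation": [0,0,0]},{"hand": -0.44,"delta_pos": [0.05,0,0.013],"rotation": [0,0,0]},{"hand": -0.44,"delta_pos": [0.08,0,0.021],"rotation": [0,0,0]},{"hand": -0.44,"delta_pos": [0.105,0,0.028],"rotation": [0,0,0]},{"hand": -0.44,"delta_pos": [0.13,0,0.034],"rotation": [0,0,0]},{"hand": -0.44,"delta_pos": [0.155,0,0.041],"rotation": [0,0,0]},{"hand": -0.44,"delta_pos": [0.18,0,0.048],"rotation": [0,0,0]},{"hand": -0.44,"delta_pos": [0.2,0,0.053],"rotation": [0,0,0]},{"hand": -0.44,"delta_pos": [0.213,0,0.0565],"rotation": [0,0,0]},{"hand": -0.44,"delta_pos": [0.213,0,0.0565],"rotation": [0,0,0]}]'

```text
clock: 20.75
ee_pos: [440.4, 174.7, 204.4]
tcp_rot: [-3.073, -0.309, -0.405]
wrist_force: [-0.2, -0.2, -0.1]
width: 24.0
```

```bash
python3 r.py; cat > v.py <<'E'
from h import *
import sys
a=get_image("scene")[150:340,170:370,::-1];b=get_image("wrist")[:,:,::-1]
cv2.imwrite(f"pics/{sys.argv[1]}.png",np.hstack([cv2.resize(a,(400,380)),cv2.resize(b,(400,380))]))
E
python3 v.py p7
```

```text
20.75 [440.37 174.7  204.44] [-0.15 -0.19 -0.14] [-0.082  0.399  0.003] [-37.233  -4.114 -32.798]
```

View pics/p7.png

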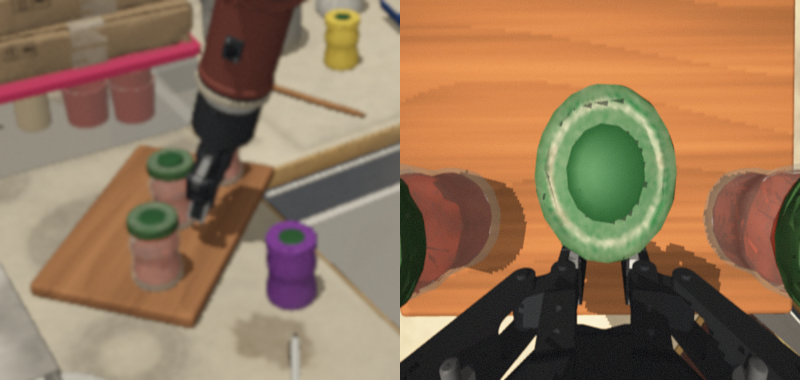

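servo_tool --plan '[{"hand": -0.44,"delta_pos": [0.02,0,0.005],"rotation": [0,0,0]},{"hand": -0.44,"delta_pos": [0.055,0,0.0146],"rotation": [0,0,0]},{"hand": -0.44,"delta_pos": [0.09,0,0.0239],"rotation": [0,0,0]},{"hand": -0.44,"delta_pos": [0.125,0,0.0332],"rotation": [0,0,0]},{"hand": -0.44,"delta_pos": [0.16,0,0.0425],"rotation": [0,0,0]},{"hand": -0.44,"delta_pos": [0.195,0,0.0518],"rotation": [0,0,0]},{"hand": -0.44,"delta_pos": [0.225,0,0.0598],"rotation": [0,0,0]},{"hand": -0.44,"delta_pos": [0.245,0,0.065],"rotation": [0,0,0]},{"hand": -0.44,"delta_pos": [0.255,0,0.0677],"rotation": [0,0,0]},{"hand": -0.44,"delta_pos": [0.255,0,0.0677],"rotation": [0,0,0]}]'

```text
clock: 21.85
ee_pos: [492.0, 185.2, 204.6]
tcp_rot: [-3.073, -0.309, -0.405]
wrist_force: [0.2, 0.0, -0.3]
width: 23.7
```

```bash
python3 r.py; python3 v.py p8; python3 - <<'E'
from h import *
im=get_image("top")[130:270,210:380,::-1]
cv2.imwrite("pics/t8.png",cv2.resize(im,None,fx=4,fy=4,interpolation=cv2.INTER_CUBIC))
E
```

```text
21.85 [491.97 185.22 204.61] [ 0.18  0.01 -0.26] [-0.081  0.431 -0.028] [-45.954  -6.499 -33.212]
```

View pics/p8.png

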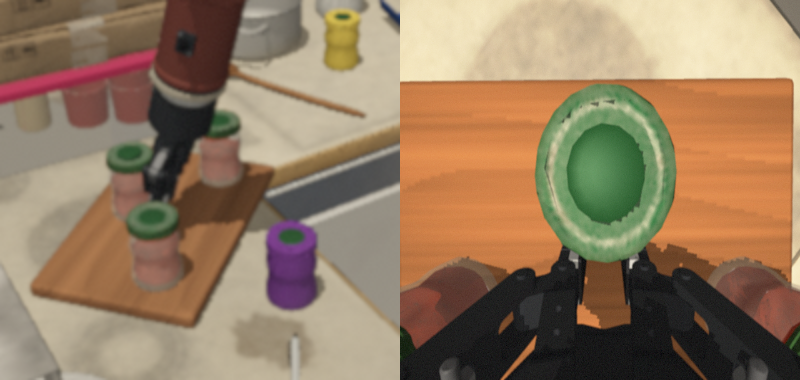

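View pics/t8.png

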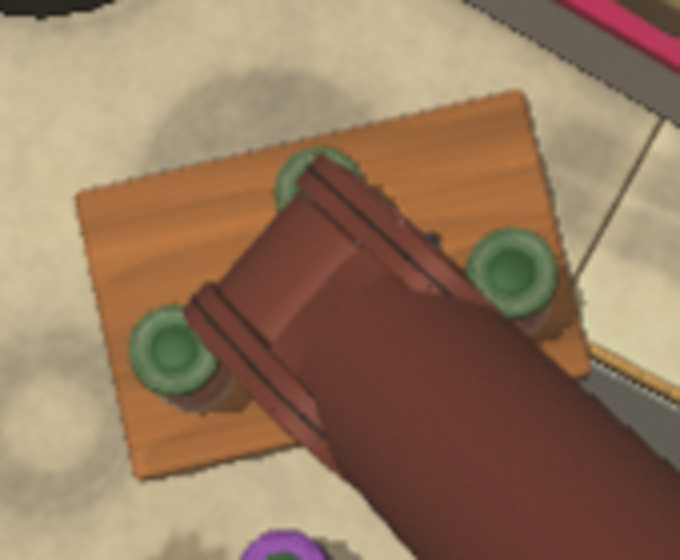

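```bash
python3 - <<'E'
from h import *
m=camera_model("wrist");X=onplane(m,(328,218),105)
d=X[:2]-[532.1,198.6];print(X,d@[.98,.198],d@[-.198,.98])
E
```

```text
[570.68190349 201.31750166 105.        ] 38.348330750405886 -4.976065267377792
```

servo_tool --plan '[{"hand": -0.44,"delta_pos": [0.012,0,0.003],"rotation": [0,0,0]},{"hand": -0.44,"delta_pos": [0.027,0,0.007],"rotation": [0,0,0]},{"hand": -0.44,"delta_pos": [0.042,0,0.011],"rotation": [0,0,0]},{"hand": -0.44,"delta_pos": [0.05,0,0.013],"rotation": [0,0,0]},{"hand": -0.44,"delta_pos": [0.05,0,0.013],"rotation": [0,0,0]},{"hand": -0.44,"delta_pos": [0.05,0,0.013],"rotation": [0,0,0]},{"hand": -0.44,"delta_pos": [0.03,0,0.008],"rotation": [0,0,0]},{"hand": -0.44,"delta_pos": [-0.03,0,-0.008],"rotation": [0,0,0]},{"hand": -0.44,"delta_pos": [-0.12,0,-0.032],"rotation": [0,0,0]},{"hand": -0.44,"delta_pos": [-0.2,0,-0.053],"rotation": [0,0,0]}]'

```text
clock: 23.0
ee_pos: [449.6, 176.7, 204.3]
tcp_rot: [-3.074, -0.309, -0.404]
wrist_force: [-0.3, 0.6, 0.2]
width: 24.0
```

```bash
python3 r.py; python3 v.py p9
```

```text
23.0 [449.61 176.67 204.27] [-0.3   0.56  0.2 ] [-0.003  0.256  0.006] [-35.896  -3.835 -33.608]
```

View pics/p9.png

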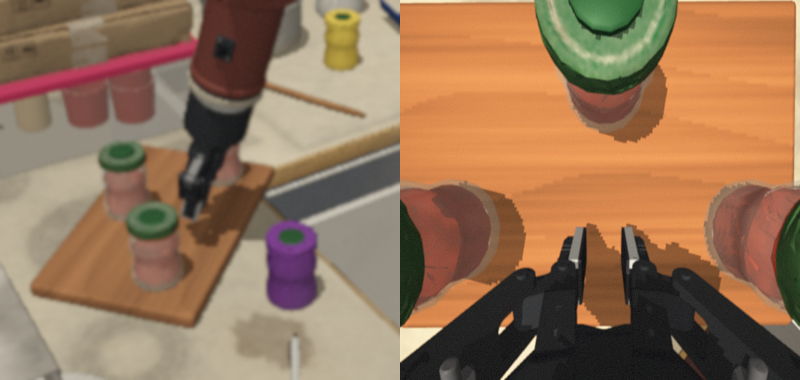

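servo_tool --plan '[{"hand": -0.44,"delta_pos": [-0.05,0,-0.013],"rotation": [0,0,0]},{"hand": -0.44,"delta_pos": [-0.12,0,-0.032],"rotation": [0,0,0]},{"hand": -0.44,"delta_pos": [-0.18,0,-0.05],"rotation": [0,0,0]},{"hand": -0.44,"delta_pos": [-0.18,0,-0.1],"rotation": [0,0,0]},{"hand": -0.44,"delta_pos": [-0.153,0,-0.2],"rotation": [0,0,0]},{"hand": -0.44,"delta_pos": [-0.113,0,-0.35],"rotation": [0,0,0]},{"hand": -0.44,"delta_pos": [-0.073,0,-0.5],"rotation": [0,0,0]},{"hand": -0.44,"delta_pos": [-0.039,0,-0.63],"rotation": [0,0,0]},{"hand": -0.44,"delta_pos": [-0.026,0,-0.68],"rotation": [0,0,0]},{"hand": -0.44,"delta_pos": [-0.026,0,-0.68],"rotation": [0,0,0]}]'

```text
clock: 24.1
ee_pos: [411.9, 169.1, 335.7]
tcp_rot: [-3.073, -0.308, -0.409]
wrist_force: [0.8, 0.4, 0.2]
width: 24.1
```

```bash
python3 r.py; python3 v.py p10;  python3 - <<'E'
from h import *
im=get_image("top")[130:270,210:380,::-1]
cv2.imwrite("pics/t10.png",cv2.resize(im,None,fx=4,fy=4,interpolation=cv2.INTER_CUBIC))
E
```

```text
24.1 [411.94 169.09 335.68] [0.76 0.37 0.16] [-0.018  0.302 -0.018] [-22.862   3.222 -40.16 ]
```

View pics/p10.png

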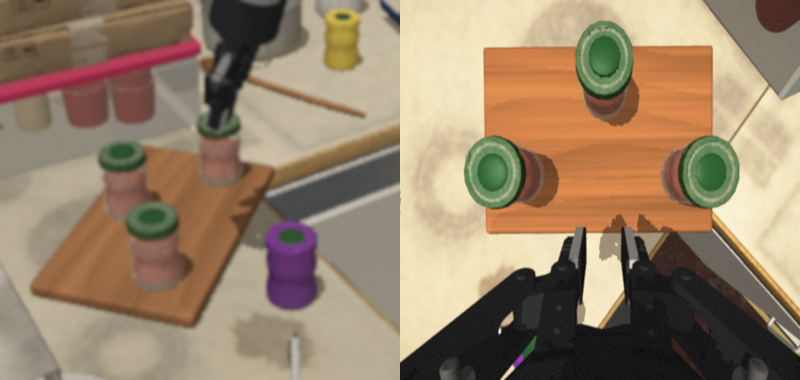

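View pics/t10.png

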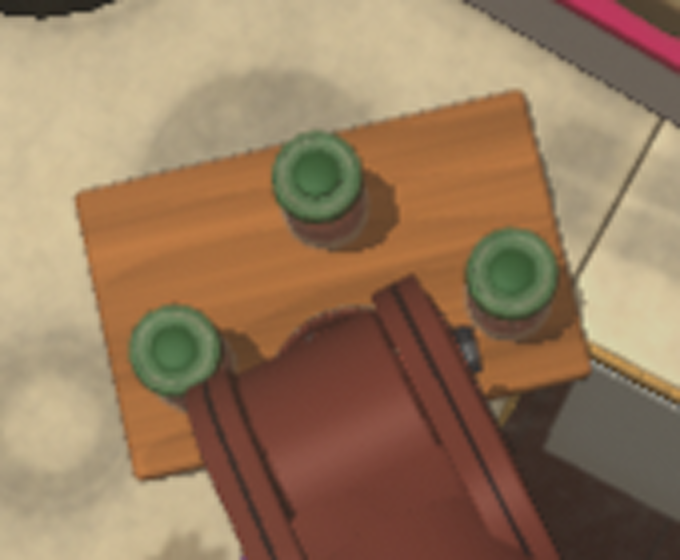

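```bash
python3 - <<'E'
from h import *
t=camera_model("top");w=camera_model("wrist")
a=(288.6,173.1);b=((604-400)*1.6,59*480/380)
for X in (onplane(t,a,107),onplane(w,b,107),tri([t,w],[a,b])):
    d=X[:2]-[532.1,198.6];print(X.round(1),(d@[.98,.198]).round(1),(d@[-.198,.98]).round(1))
E
```

```text
[581.6 202.1 107. ] 49.2 -6.4
[577.  202.5 107. ] 44.8 -5.1
[590.  204.7  76. ] 58.0 -5.5
```

```bash
python3 -c "
from plant import *
print(sign_off())"
```

```text
the job is handed in; nothing more can be done
None
```

I pressed the three buttons from left to right, found the middle jar unsealed, slid it onto the empty back half and handed the job in at about 24 s.

- **Left:** firm. The force rose to about 3.5 N within 0.6 mm, with contact at the sealed height.
- **Middle:** unsealed. It met the finger about 3 mm higher than the other two and gave softly, with only 1–2 N after about 3 mm.
- **Right:** firm. There was no contact until the sealed height, then about 2.7 N.
- **Slide:** I pushed the middle jar straight back, low on the glass, with the two fingers as a narrow fork.

**Last checks**
- **Middle jar:** it stands upright, with its centre about 45–49 mm behind the board's midline. All of it is therefore on the back half, about 17–77 mm behind the midline.
- **Sealed jars:** both lids show at the same pixels in the top view as at the start.
- **Robot:** the gripper was raised clear, touching nothing.

The top and wrist views differ by about 4 mm on that final position. Triangulating the jar's height from those two views gave 76 mm instead of about 107 mm, so I didn't use that result. I judged "upright" by eye from the pictures.

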